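# Load a bottle into the transport carrier and drop the gate latch

### The job

Take the brown bottle with the black cap that stands at the front of the worktop and stand it upright in the empty bay of the blue bottle carrier. Then, by its red knob, lift the carrier's latch bar, swing the gate shut with the bar raised over the keeper's lip until it is above the notch, and let the bar drop fully into the notch so that the gate stays latched. Feel for the notch gently, do not force the bar against the keeper, and leave the other bottles standing where they are.

Things in the scene. Friction and masses are not known exactly. Their poses are not given: they have to be found in the camera images.
- bottle_amber: Brown bottle with black screw cap, 50 mm in diameter, 108 mm tall, about 0.14 kg, loose, upright. Origin at the centre of its underside, z up its axis. The body is 50 mm wide up to about 75 mm, then tapers to the cap.
- bottle_pink: White-and-clear bottle with blue cap, 46 mm in diameter, 90 mm tall, standing loose on the bench; not to be disturbed. It and the brown bottle may stand left or right. Origin at the centre of its underside.
- bottle_tris: White-and-clear bottle with blue cap, 56 mm in diameter, 98 mm tall, standing loose in the carrier's left (hinge-side) bay; it stays there. Origin at the centre of its underside.
- carrier: Blue sheet-metal bottle carrier, fixed. Origin: centre of its underside; x to its rear, y to its left (hinge side), z up. Floor top 12 mm up; rear wall (inner face x = +30 mm) and side walls (outer faces y = +-70 mm) 64 mm high; divider at y = 0; front closed by the gate. Two bays 66 mm wide (y), centred at y = +34.5 and -34.5 mm, loaded from above. A wire bail lies behind it.
- empty_bay (a point): Point on the floor of the empty bay (the right one, away from the hinge), midway across, where the bottle's underside centre should go: carrier frame (0, -34.5, 12) mm; axes those of the carrier. From here the gate's sprung pad pushes the bottle back about 5 mm against the rear wall as the gate closes.
- gate (a joint): Gate angle in rad: 0 = parallel to the carrier's front, positive = open towards carrier -x, range -0.09 to 1.2. Vertical hinge at the carrier's left front corner; turning the gate shut is counter-clockwise seen from above. It stays where left, but the pads push it open near the end. Latched, it ends between -0.065 and +0.065, as this carrier's keeper is set.
- gate_hinge (a point): Point on the gate's hinge axis, carrier frame (-34, +76, 42) mm. Axes turn with the gate: z up, -y along it to its free edge 150 mm away, x its normal, pointing into the carrier when shut. Gate top 68 mm above the bench. Two rubber pads on springs (300 N/m) stand 12 and 20 mm out of its inner face and push back with 1 to 4 N at the knob at the end of closing.
- latch_bar (a joint): Latch bar's angle on the gate, rad: 0 = level, as when seated in the notch; positive = free end raised; stops at -0.05 (hanging on its rest pin) and 0.25. It falls by its own weight (0.18 kg). Lying on top of the keeper's lip it reads about 0.12; above 0.15 it clears the lip.
- latch_pivot (a point): Pivot of the latch bar on the gate's outer face, gate frame (-9, -60) mm from the hinge axis, 58 mm above the bench; pivot axis = the gate's normal. The flat steel bar, 6 mm thick (along that normal) and 12 mm high, runs from here along -y past the gate's free edge and across the keeper.
- latch_knob (a point): Centre of the red knob on the bar's upturned end: a disc 24 mm in diameter, 16 mm thick, flat faces square to the gate's normal, free on both faces. In the bar's frame 140 mm along -y and 32 mm up from the pivot; 200 mm from the hinge axis; 90 mm above the bench with the bar level. Axes of the bar: x the gate's normal.
- keeper_bracket: Steel bracket outside the carrier's right wall, bearing the keeper; origin in the carrier frame (-36, -87.5, 44) mm, axes the carrier's. The keeper is clamped in slots and set differently on each carrier: its notch centre is at bracket x = -7 mm give or take 8 mm (not measured, to be found by feel). Never push it with more than 30 N.
- clamp_pad: The round rubber pad, 26 mm in diameter, on the gate's inner face opposite the empty bay. Origin at the centre of its pressing face, 42 mm above the bench, x pressing direction.
- keeper_nominal (a point): Middle of the keeper's notch floor at its mean setting (true one up to 8 mm off along x), 165 mm from the hinge axis; axes the carrier's. From the front (-x): upright square lip 6 mm thick, notch 9 mm wide, back stop 5 mm thick; all 15 mm wide in y. Above the bench: notch floor 52 mm, lip top 64 mm, stop top 84 mm: a raised bar cannot pass the stop.
Mind the look-alikes: they are no part of the job. What is shaped like the bottle_amber but green or yellow is not meant.

How it is judged:
On the way, in this order (a step that is already met when the one before it is completed fails the run):
1. the brown bottle stands upright in the empty bay, let go, with the gate still open (x of bottle_amber in the frame of empty_bay between -0.025 and 0.012 m and y of bottle_amber in the frame of empty_bay between -0.012 and 0.012 m and z of bottle_amber in the frame of empty_bay below 0.004 m and angle between bottle_amber's own z axis and vertical below 0.1 rad and contact force between the fingers and bottle_amber below 0.1 N and value of joint gate above 0.15 rad), for 0.2 s.
2. the latch bar is raised clear over the keeper's lip while the gate is swung in to the keeper (value of joint latch_bar above 0.1 rad and value of joint gate below 0.09 rad), for 0.05 s.
At the end, for the whole second after the job is handed in: Bar level in the keeper's notch (within 0.025 rad, resting on it), gate shut (within 0.075 rad), brown bottle upright (within 0.1 rad), at rest on its bay's floor, pressed by the pad (over 0.3 N); the other bottle upright in the other bay (value of joint latch_bar between -0.025 and 0.025 rad and value of joint gate between -0.075 and 0.075 rad and contact force between keeper_bracket and anything else above 0.05 N and contact force between clamp_pad and bottle_amber above 0.3 N and x of bottle_amber in the frame of empty_bay between -0.005 and 0.012 m and y of bottle_amber in the frame of empty_bay between -0.015 and 0.015 m and z of bottle_amber in the frame of empty_bay below 0.004 m and angle between each of bottle_amber, bottle_tris's own z axis and vertical below 0.1 rad and horizontal distance between bottle_tris and carrier below 0.055 m and linear speed of bottle_amber below 0.02 m/s); the robot touches nothing.
It fails at once if the keeper is pushed with more than 30 N (contact force between keeper_bracket and anything else above 30 N).
It fails at once if the blue-capped bottle on the bench is shifted by more than 30 mm or tipped (distance of bottle_pink from where it was at the start of the episode above 0.03 m or angle between bottle_pink's own z axis and vertical above 0.3 rad).
It fails at once if the blue-capped bottle in the carrier is tipped (angle between bottle_tris's own z axis and vertical above 0.3 rad).
It fails at once if the brown bottle is tipped over (angle between bottle_amber's own z axis and vertical above 0.5 rad).
It also fails if it takes over 64 s, if anything falls off the work surface, if the arm or the gripper's body presses on something with over 40 N, if the wrist force passes 120 N, or if a joint passes its speed limit or range.

### The arm

A 7-joint arm with a two-finger parallel gripper is mounted at the origin on a cart in front of the work surface, level with it; the furniture and walls round the work are solid. World frame = base frame: x ahead of the robot, y to its left, z up, the work surface at z = 0. Lengths are in m, angles in rad, forces in N, time in s.
With the tool pointing down it reaches from about 0.425 to 0.925 m from the base axis. Payload 6.8 kg.
Tool frame: the origin (TCP) lies midway between the tips of the shut fingers; the grasp point (between the pads) lies 19 mm behind it; z points along the fingers, y is the line along which they close (so a half turn about z gives the same grasp; the last joint's range is limited). The gripper opens to 85 mm and grips with 20 to 120 N. Pads are 22 mm wide; open, the fingers measure 114 mm over their backs; the gripper's body (76 mm by 85 mm) begins 54 mm behind the grasp point. The pads swing forward as they close: fully open they stand 13 mm farther back than shut.
Start: joints at [1.223, 0.477, 0.022, 1.555, -0.011, 1.109, -0.083], TCP at [0.16, -0.656, 0.231] pointing down, gripper open.
Joint ranges: [-2.96, 2.96], [-0.34, 2.1], [-1.41, 1.46], [0.24, 2.44], [-1.37, 4.51], [0.17, 1.92], [-2.96, 2.96]. Speed limits (rad/s): [2.39, 2.39, 3.14, 3.14, 3.14, 3.14, 3.14].

### API

Orientations are given as a rotation vector (axis times angle).
In Python, from bench import r gives the robot as it stands. The module is installed in compiled form; this text tells all that it offers.
- The arm moves only by the tool apply_moves, never from a script. Its argument "rows" is a list of rows, each a list of 6 numbers: the shift along the tool's x, y, z scaled (see below), then the turn, a rotation vector about the tool's x, y, z scaled (see below). A call has 1 to 5 rows; each row is the pose to reach, as a shift and turn from the pose commanded when the call began, along the tool's axes at that moment; what a row does not reach only later rows make up. The controller multiplies each number of a shift by 0.25 m and each number of a turn by 90 degrees. A row lasts 1/8 s, in which the tool goes at most 62.5 mm and 10.7 degrees, less where a joint would pass 70% of its speed; a pose out of reach is approached as far as the arm can. A call with a number of a shift or a turn outside -1 to 1 is refused whole. A call with a gripper value outside its range is refused whole. "claw" is the opening, from 0 (shut) to 1 (fully open), set as the call begins (left out, the last holds). The fingers move at their own pace and stop on an object; "newtons" is the grip in N (left out, the last holds). Time passes only in rows, so rows that repeat a pose let the fingers close. It gives the time, the measured TCP pose, the force, the opening and the grip force at its end, in the units of the state.
- r.get_obs(): the state, without advancing time (a new reading comes with each control period).
- r.grab_frame(name): name is "scene" or "top"; returns a dict with "pixels" (480x640x3 uint8, red, green, blue), "intrinsics" (3x3 intrinsics, pixels), "eye" and "attitude" of the camera in the world. Camera axes: x right, y up, looking along -z (the intrinsics and any distortion apply to the point x, -y, -z); pixel columns grow to the right and rows downward; lengths in m; the calibration is good to about 2 mm. A picture is of the moment at which its call begins. There is no depth.
- r.hand_in(): hands the job in; it is judged then, once.
Trained networks look in a picture, given as the dict that the camera call returned (one of the last four; its "shot" number tells which), for a name from the list of things; names that differ only in an ending like _2 or _b are one class to them, and where a whole thing is asked for, a point or a joint stands for the part that bears it (a point fixed in the world has none). Each returns a list of dicts, best first, with "conf" (0 to 1); they miss things now and then, are a little off and sometimes report something else, mostly with a low value. They report only what shows in the picture. A call takes as long as a camera call. They do not tell look-alikes from the thing itself.
- r.search_frame(picture, thing): "rect" ([left, top, width, height] in pixels, round what is visible of it).
- r.outline_of(picture, thing): "pixels" (480x640 bool, what is visible of it) and "rect" ([left, top, width, height] in pixels, round what is visible of it).
- r.landmark_of(picture, thing): "point" ([column, row] in pixels: a listed point, or the origin of a listed thing).
The state is a dict: "clock": time; "joints": joint angles; "qvel": joint speeds; "tau": joint torques, N m; "tcp_pos": TCP position; "orientation": TCP orientation; "contact_force": force on the tool from outside, world axes, zero at the start; "moment": the same for the moment, N m; "grip_width": finger opening in m; "gripper_force": force on a finger pad.
Only numpy, scipy, OpenCV 4.12 (cv2) and the standard library are available. Lean on these libraries where they do the work, as an engineer would, in place of code of your own. Each camera call takes 0.05 s, during which the arm holds its last target. There are 200 camera calls.

## Working session

There is one attempt and no reset: what is moved stays moved. The work goes in short steps, Python scripts to look and compute and a tool call to move; the robot and the scene stay as the last step left them, time stands still between calls to the robot, and variables do not carry over. Pictures are saved under pics/ and viewed, at most 10 in all, crops included, and the job is handed in when it is done.

Besides the shell and the picture viewer there is one more tool, called after "Request:" as name(argument=value, ...) on one line, values as JSON. apply_moves: Moves the arm, as the interface text tells. Its arguments: {"type":"object","properties":{"rows":{"type":"array","items":{"type":"array","items":{"type":"number"}}},"claw":{"type":"number"},"newtons":{"type":"number"}},"required":["rows"]}

```bash
mkdir -p pics; cat > h.py <<'E'
import numpy as np, cv2
from scipy.spatial.transform import Rotation as R
from bench import r
def cam(f):
    K=np.array(f["intrinsics"]);e=np.array(f["eye"]);a=np.array(f["attitude"])
    A=a if a.shape==(3,3) else (R.from_rotvec(a).as_matrix() if a.size==3 else R.from_quat(a).as_matrix())
    return K,e,A
def ray(f,p):
    K,e,A=cam(f); d=np.linalg.inv(K)@[p[0],p[1],1]; return e,A@(d*[1,-1,-1])
def atz(f,p,z):
    e,d=ray(f,p); return e+d*(z-e[2])/d[2]
def proj(f,X):
    K,e,A=cam(f); c=A.T@(np.array(X)-e); q=K@(c*[1,-1,-1]); return q[:2]/q[2]
def tri(f,p,g,q):
    e,d=ray(f,p);E,D=ray(g,q);d/=np.linalg.norm(d);D/=np.linalg.norm(D)
    s=np.linalg.lstsq(np.c_[d,-D],E-e,rcond=None)[0]
    return (e+d*s[0]+E+D*s[1])/2, np.linalg.norm(e+d*s[0]-E-D*s[1])
E
python3 - <<'E'
from h import *
o=r.get_obs();print(o)
fs={n:r.grab_frame(n) for n in("scene","top")}
for n,f in fs.items():
    print(n,{k:(v if k!="pixels" else 0) for k,v in f.items()})
    cv2.imwrite(f"pics/{n}0.png",f["pixels"][:,:,::-1])
for t in ["bottle_amber","bottle_pink","bottle_tris","carrier","empty_bay","gate_hinge","latch_pivot","latch_knob","keeper_bracket","keeper_nominal","clamp_pad"]:
    L={n:r.landmark_of(f,t) for n,f in fs.items()}
    for n in L: print(t,n,[(np.round(x["point"],1).tolist(),round(x["conf"],2)) for x in L[n][:3]])
    if L["scene"] and L["top"]:
        print("   tri",tri(fs["scene"],L["scene"][0]["point"],fs["top"],L["top"][0]["point"]))
E
```

```text
{'clock': 0.0, 'joints': array([ 1.22289647,  0.47780051,  0.02234134,  1.55643531, -0.01148303,
        1.10932046, -0.08306352]), 'qvel': array([ 0.00151792, -0.00206048,  0.00051169, -0.0003455 ,  0.00033946,
        0.00044809,  0.00080801]), 'tau': array([ 3.17076660e-05, -5.96448541e+01,  1.60845000e+00, -2.81201595e+01,
        1.25332241e-02,  9.22433945e-03,  1.81033130e-06]), 'tcp_pos': array([ 0.1601577 , -0.65511652,  0.23033231]), 'orientation': array([-3.11724103e+00, -3.75660207e-01,  5.80981121e-04]), 'contact_force': array([-0.36371507,  0.30932814,  0.27260416]), 'moment': array([-0.0021736 ,  0.01455224,  0.04272526]), 'gripper_force': 0.0, 'grip_width': 0.08547666567166924}
scene {'pixels': 0, 'intrinsics': array([[540.08003923,   0.        , 327.54557861],
       [  0.        , 540.08003923, 234.99550112],
       [  0.        ,   0.        ,   1.        ]]), 'eye': array([0.04980194, 0.75495435, 1.00632368]), 'attitude': array([ 0.24563526, -1.03137566, -2.46390302]), 'shot': 1}
top {'pixels': 0, 'intrinsics': array([[556.70724205,   0.        , 314.45687741],
  
[... 1642 characters left out ...]
nob top [([326.9, 261.0], 0.89), ([318.1, 220.1], 0.26)]
   tri (array([ 0.48015955, -0.11882716,  0.07656124]), np.float64(0.011285087541413273))
keeper_bracket scene [([302.0, 220.7], 0.73)]
keeper_bracket top [([323.6, 216.2], 0.83)]
   tri (array([ 0.5820589 , -0.11087797,  0.05346325]), np.float64(0.005997470014470092))
keeper_nominal scene [([302.0, 224.6], 0.7)]
keeper_nominal top [([322.1, 219.3], 0.66), ([297.1, 228.3], 0.39)]
   tri (array([ 0.57892279, -0.10743697,  0.0434164 ]), np.float64(0.0034918488640029483))
clamp_pad scene [([286.5, 252.7], 0.34)]
clamp_pad top [([298.3, 230.7], 0.56)]
   tri (array([ 0.57876998, -0.05041349, -0.01404721]), np.float64(0.022985650913496972))
```

View pics/scene0.png

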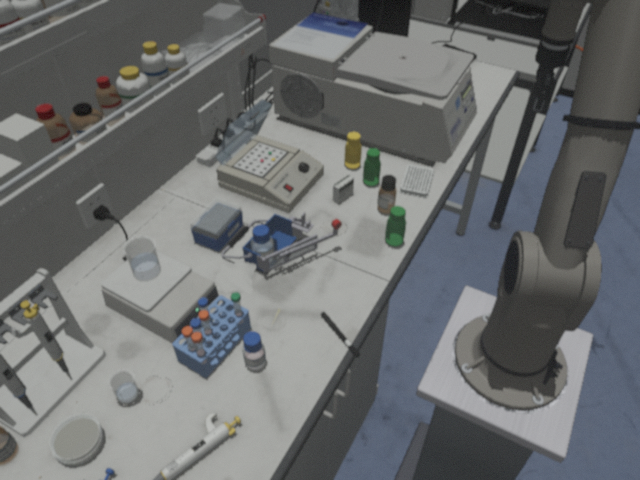

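View pics/top0.png

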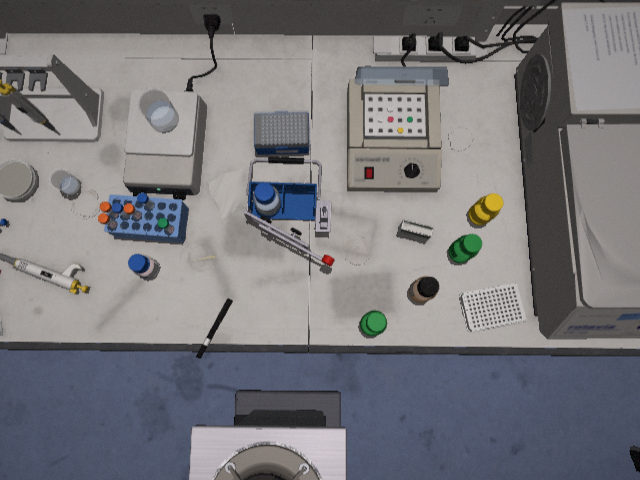

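The look-alikes, by top-image pixels:
- green bottle at (373,322)
- green bottle at (466,247)
- yellow bottle at (487,208)
- brown bottle with a black cap at (425,288), scene (387,195)

Only the last is brown with a black cap, so I take it as the target. The carrier is at top (283,200) with its gate open and the red knob at (327,261). I'll fit the carrier pose and check the target in an enlarged crop.

```bash
python3 - <<'E'
from h import *
from scipy.optimize import least_squares
fs={n:r.grab_frame(n) for n in("scene","top")}
# amber
a,ra=tri(fs["scene"],(384.7,209.3),fs["top"],(418.9,290.6));print("amber tri",a,ra)
T=fs["top"];print("cap@.105",atz(T,(427,287),.105), "scene cap", atz(fs["scene"],(388.5,182),.108))
M={"carrier":(0,0,0),"empty_bay":(0,-34.5,12),"gate_hinge":(-34,76,42),"keeper_bracket":(-36,-87.5,44),"keeper_nominal":(-43,-87.5,52),"bottle_tris":(0,34.5,12)}
obs=[]
for t,m in M.items():
    for n,f in fs.items():
        L=r.landmark_of(f,t)
        if L: obs.append((n,np.array(L[0]["point"]),np.array(m)/1e3,t,L[0]["conf"]))
def W(p,m): 
    c,s=np.cos(p[2]),np.sin(p[2]); return np.array([p[0]+c*m[0]-s*m[1],p[1]+s*m[0]+c*m[1],m[2]])
res=lambda p:np.concatenate([(proj(fs[n],W(p,m))-q)*(.5 if t=="bottle_tris" else 1) for n,q,m,t,c in obs])
s=least_squares(res,[.62,-.02,0],loss="soft_l1");p=s.x;print("carrier",p)
for (n,q,m,t,c) in obs: print(t,n,np.round(proj(fs[n],W(p,m))-q,1))
kn=[r.landmark_of(f,"latch_knob")[0]["point"] for f in fs.values()]
# gate angle fit with knob at bar -0.05
def K(g,b=-.05):
    h=140*np.cos(b)+32*np.sin(b)*0-(-0)  # along
    al=60+140*np.cos(b)-32*np.sin(b); z=58+32*np.cos(b)+140*np.sin(b)
    c,s_=np.cos(g),np.sin(g); x,y=-9,-al
    # gate open: free edge (-y) goes to -x : rotate clockwise by g
    return np.array([-34+c*x+s_*y,76-s_*x+c*y,z])/1e3
gs=least_squares(lambda g:np.concatenate([proj(f,W(p,K(g[0])))-k for f,k in zip(fs.values(),kn)]),[.3]);print("gate",gs.x,gs.fun,W(p,K(gs.x[0])))
g=gs.x[0]
im=[]
for n,f,(x0,y0,w,hh) in(("top",fs["top"],(220,140,230,190)),("scene",fs["scene"],(210,150,230,150))):
    k=3.4; I=cv2.resize(f["pixels"][y0:y0+hh,x0:x0+w,::-1],None,fx=k,fy=k,interpolation=cv2.INTER_CUBIC)
    P=lambda X:tuple(int(v) for v in (proj(f,X)-[x0-.5,y0-.5])*k)
    b=[(30,70,64),(30,-70,64),(-30,-70,64),(-30,70,64)]
    for i in range(4): cv2.line(I,P(W(p,np.array(b[i])/1e3)),P(W(p,np.array(b[(i+1)%4])/1e3)),(0,255,255),1)
    for m in [(-34,76,68),(-43,-87.5,64),(0,-34.5,12)]: cv2.circle(I,P(W(p,np.array(m)/1e3)),4,(0,255,0),1)
    cv2.circle(I,P(W(p,K(g))),6,(255,255,0),1)
    cv2.circle(I,P([a[0],a[1],.108]),5,(255,255,0),1)
    im.append(I)
print([i.shape for i in im])
cv2.imwrite("pics/t1.png",im[0][:600,:800]);cv2.imwrite("pics/s1.png",im[1][:600,:800])
E
```

```text
amber tri [ 0.4346239  -0.31829576 -0.00686658] 0.0031762450477377624
cap@.105 [ 0.43129715 -0.31362677  0.105     ] scene cap [ 0.42458427 -0.30003199  0.108     ]
carrier [ 0.61761033 -0.01947112  0.03753291]
carrier scene [ 0.8 -1.3]
carrier top [-0.1  2.5]
empty_bay scene [0.2 1.9]
empty_bay top [1.4 1.1]
gate_hinge scene [-0.3  1.2]
gate_hinge top [-26.8 -10.4]
keeper_bracket scene [-2.1 -2.7]
keeper_bracket top [-1.6  0.1]
keeper_nominal scene [ 0.1 -0. ]
keeper_nominal top [ 1.1 -1.9]
bottle_tris scene [ 1.3 -1.7]
bottle_tris top [0.8 1. ]
gate [0.51445186] [-2.64886923 -1.71670789  1.46278024  3.19167021] [ 0.48032405 -0.11961719  0.08296292]
[(646, 782, 3), (510, 782, 3)]
```

View pics/t1.png

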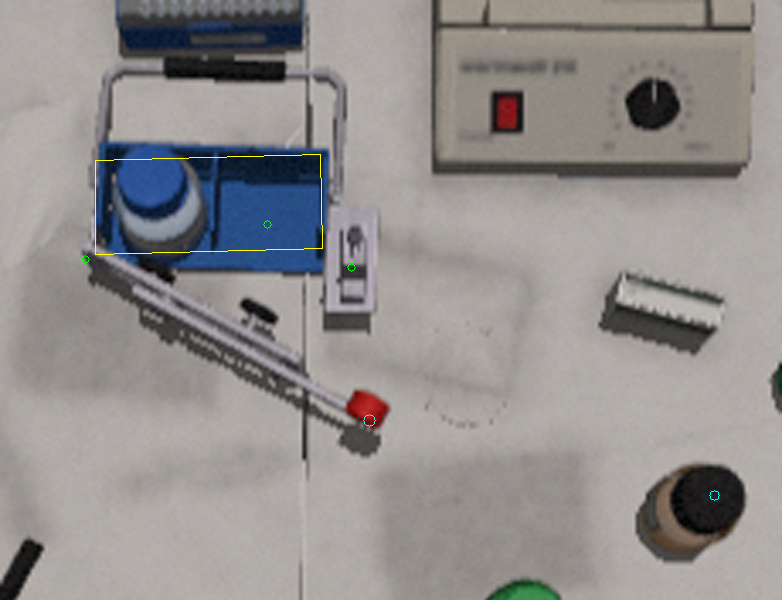

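View pics/s1.png

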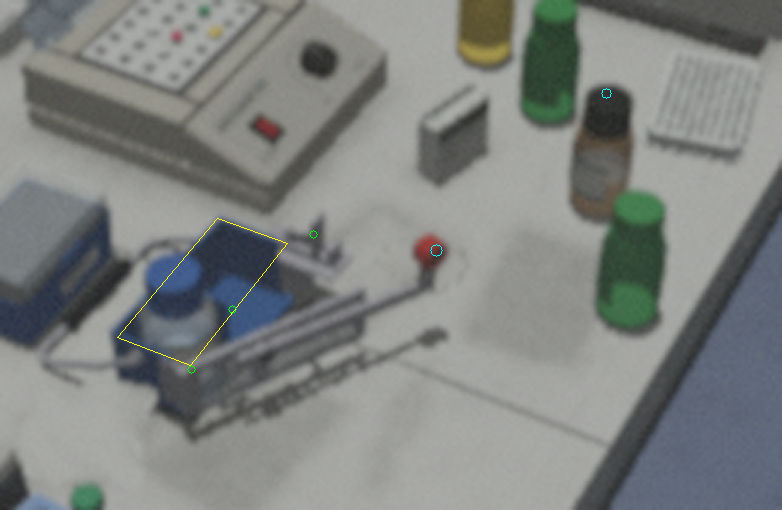

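The crop confirms it: brown body and black cap at crop (707,498), with a green bottle each side and clear of it. The carrier model matches the image to about 1 px, and the gate is open at about 0.51 rad with the knob near (0.48,-0.12,0.083). I'll approach with the tool's y along world x.

```bash
cat >> h.py <<'E'
C=np.array([.6176,-.0205,.0375])
def cw(m):
    c,s=np.cos(C[2]),np.sin(C[2]); return np.array([C[0]+(c*m[0]-s*m[1])/1e3,C[1]+(s*m[0]+c*m[1])/1e3,m[2]/1e3])
def pose(yaw,tilt=0):  # tool y heading at yaw, z down; tilt about tool y
    y=np.array([np.cos(yaw),np.sin(yaw),0]);z=np.array([0,0,-1.]);x=np.cross(y,z)
    return R.from_matrix(np.c_[x,y,z])*R.from_rotvec([0,tilt,0])
def units(p0,R0,p1,R1):
    return np.round(np.r_[R0.inv().apply(np.array(p1)-p0)/.25,(R0.inv()*R1).as_rotvec()/(np.pi/2)],4)
def go(p,yaw,tilt=0,o=None):
    o=o or r.get_obs(); return units(o["tcp_pos"],R.from_rotvec(o["orientation"]),p,pose(yaw,tilt))
def knob(g,b):
    al=60+140*np.cos(b)-32*np.sin(b); z=58+32*np.cos(b)+140*np.sin(b)
    c,s=np.cos(g),np.sin(g); return cw((-34-9*c-s*al,76+9*s-c*al,z))
E
python3 - <<'E'
from h import *
o=r.get_obs();R0=R.from_rotvec(o["orientation"]);p0=o["tcp_pos"]
pm=(p0+[.433,-.317,.18])/2; Rf=pose(.0)
turn=(R0.inv()*Rf).as_rotvec();Rm=R0*R.from_rotvec(turn*.6)
print(units(p0,R0,pm,Rm));print(units(pm,Rm,[.433,-.317,.18],Rf))
E
```

```text
[ 0.6906 -0.5285  0.1026  0.     -0.     -0.5084]
[ 0.8605  0.126   0.1026  0.     -0.     -0.339 ]
```

Request:
apply_moves(rows=[[0.69,-0.53,0.1,0,0,-0.508],[0.69,-0.53,0.1,0,0,-0.508],[0.69,-0.53,0.1,0,0,-0.508],[0.69,-0.53,0.1,0,0,-0.508],[0.69,-0.53,0.1,0,0,-0.508]], claw=1)

```text
clock: 2.62
tcp_pos: [0.2991, -0.4832, 0.2063]
orientation: [-2.721, -1.57, -0.002]
contact_force: [-0.4, -0.8, 0.2]
grip_width: 0.0855
gripper_force: 0.0
```

Request:
apply_moves(rows=[[0.86,0.126,0.1,0,0,-0.339],[0.86,0.126,0.1,0,0,-0.339],[0.86,0.126,0.1,0,0,-0.339],[0.86,0.126,0.1,0,0,-0.339],[0.86,0.126,0.1,0,0,-0.339]])

```text
clock: 3.25
tcp_pos: [0.4347, -0.3142, 0.1813]
orientation: [-2.216, -2.227, -0.002]
contact_force: [-1.0, -0.5, 0.6]
grip_width: 0.0851
gripper_force: 0.0
```

```bash
python3 - <<'E'
from h import *
o=r.get_obs();print(o["clock"],o["tcp_pos"],pose(0).as_rotvec(),o["orientation"],go([.433,-.317,.05],0))
f=r.grab_frame("scene");g=r.grab_frame("top")
I=f["pixels"][130:290,280:440];J=g["pixels"][200:360,340:500]
cv2.imwrite("pics/a2.png",cv2.resize(np.hstack([I,J])[:,:,::-1],None,fx=2.5,fy=2.5,interpolation=cv2.INTER_CUBIC))
E
```

```text
3.25 [ 0.43468521 -0.31415914  0.18134891] [2.22144147 2.22144147 0.        ] [-2.21604828e+00 -2.22669651e+00 -1.87156207e-03] [-1.180e-02 -7.200e-03  5.254e-01  5.000e-04 -6.000e-04  3.100e-03]
```

View pics/a2.png

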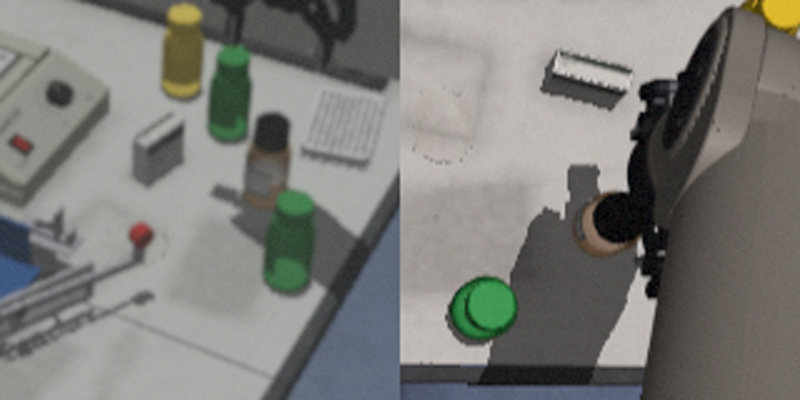

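The picture shows the fingers straddling the brown bottle (top crop cap at 615,218), with the greens clear of them. Descending and gripping.

Request:
apply_moves(rows=[[-0.012,-0.007,0.18,0,0,0.003],[-0.012,-0.007,0.35,0,0,0.003],[-0.012,-0.007,0.525,0,0,0.003],[-0.012,-0.007,0.525,0,0,0.003]])

```text
clock: 3.85
tcp_pos: [0.4278, -0.3201, 0.0476]
orientation: [-2.226, -2.208, 0.003]
contact_force: [0.1, 0.5, -0.1]
grip_width: 0.0854
gripper_force: 0.0
```

Request:
apply_moves(rows=[[0,0,0,0,0,0],[0,0,0,0,0,0],[0,0,0,0,0,0],[0,0,0,0,0,0],[0,0,0,0,0,0]], claw=0, newtons=40)

```text
clock: 4.47
tcp_pos: [0.4322, -0.321, 0.0523]
orientation: [2.225, 2.212, 0.0]
contact_force: [-1.1, -0.4, 5.5]
grip_width: 0.0478
gripper_force: 40.2
```

Request:
apply_moves(rows=[[0,0,0,0,0,0],[0,0,0,0,0,0],[0,0,-0.1,0,0,0],[0,0,-0.2,0,0,0],[0,0,-0.2,0,0,0]])

```text
clock: 5.1
tcp_pos: [0.4327, -0.321, 0.1027]
orientation: [2.224, 2.211, 0.001]
contact_force: [-0.1, -0.3, -2.3]
grip_width: 0.0479
gripper_force: 42.4
```

```bash
python3 - <<'E'
from h import *
o=r.get_obs();p0=o["tcp_pos"];R0=R.from_rotvec(o["orientation"])
t=cw((-12,-34.5,0));print(t)
print(go([p0[0],p0[1],.19],0)); p1=np.array([p0[0],p0[1],.19])
print(units(p1,pose(0),[t[0],t[1],.19],pose(.0375)))
E
```

```text
[ 0.60690188 -0.05542564  0.        ]
[-0.0012  0.0016 -0.349   0.0029  0.0022 -0.0036]
[ 1.0623  0.697   0.      0.      0.     -0.0239]
```

Request:
apply_moves(rows=[[0,0,-0.17,0.001,0.001,0],[0,0.0,-0.35,0.003,0.002,-0.004],[0.15,0.1,-0.35,0.003,0.002,-0.008],[0.34,0.223,-0.35,0.003,0.002,-0.012],[0.53,0.348,-0.35,0.003,0.002,-0.015]])

```text
clock: 5.72
tcp_pos: [0.519, -0.1869, 0.1872]
orientation: [-2.199, -2.237, 0.002]
contact_force: [0.4, -0.1, -2.3]
grip_width: 0.0479
gripper_force: 42.4
```

Request:
apply_moves(rows=[[0.2,0.13,0,0,0,-0.006],[0.38,0.25,0,0,0,-0.012],[0.53,0.349,0,0,0,-0.012],[0.53,0.349,0,0,0,-0.012],[0.53,0.349,0,0,0,-0.012]])

```text
clock: 6.35
tcp_pos: [0.6028, -0.0545, 0.1867]
orientation: [-2.176, -2.258, 0.004]
contact_force: [-1.0, 0.5, -1.5]
grip_width: 0.0478
gripper_force: 42.4
```

```bash
python3 - <<'E'
from h import *
o=r.get_obs();print(o["clock"],o["tcp_pos"],o["contact_force"]);t=cw((-12,-34.5,0))
print(go([t[0],t[1],.068],.0375))
f=r.grab_frame("scene")
print([(x["point"],x["conf"],atz(f,x["point"],o["tcp_pos"][2]-.052)) for x in r.landmark_of(f,"bottle_amber")[:4]])
k=4
I=cv2.resize(f["pixels"][150:300,210:390,::-1],None,fx=k,fy=k,interpolation=cv2.INTER_CUBIC)
for z in (o["tcp_pos"][2]-.052,):
    c=np.array([o["tcp_pos"][0],o["tcp_pos"][1],z])
    pts=np.array([[(proj(f,c+[.025*np.cos(a),.025*np.sin(a),h])-[209.5,149.5])*k for a in np.linspace(0,6.28,40)] for h in (0,.06)]).astype(np.int32)
    cv2.polylines(I,list(pts),False,(0,255,255),1)
cv2.imwrite("pics/b3.png",I)
E
```

```text
6.35 [ 0.60282572 -0.05453203  0.18672154] [-0.96067756  0.52729578 -1.48548595]
[-5.400e-03  1.910e-02  4.748e-01 -4.000e-03 -1.600e-03 -4.000e-04]
[([391.5, 240.0], 0.96, array([ 0.32338672, -0.08051068,  0.13472154])), ([280.9, 209.4], 0.87, array([ 0.59815055, -0.0470976 ,  0.13472154])), ([368.9, 184.2], 0.69, array([ 0.45343987, -0.23634729,  0.13472154]))]
```

View pics/b3.png

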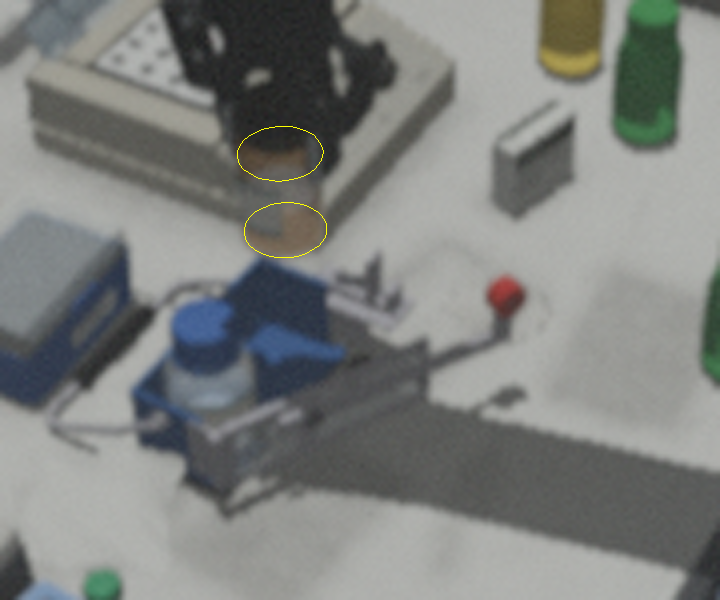

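The bottle hangs upright, its bottom at crop (285,230) matching the predicted ellipse, directly over the bay line. Lowering it.

Request:
apply_moves(rows=[[-0.005,0.019,0.1,-0.004,-0.002,0],[-0.005,0.019,0.22,-0.004,-0.002,0],[-0.005,0.019,0.34,-0.004,-0.002,0],[-0.005,0.019,0.42,-0.004,-0.002,0],[-0.005,0.019,0.46,-0.004,-0.002,0]])

```text
clock: 7.08
tcp_pos: [0.6072, -0.0554, 0.0715]
orientation: [2.181, 2.261, 0.0]
contact_force: [-0.5, 0.1, -1.0]
grip_width: 0.0479
gripper_force: 42.4
```

Request:
apply_moves(rows=[[0,0,0.008,0,0,0],[0,0,0.015,0,0,0],[0,0,0.02,0,0,0],[0,0,0.02,0,0,0]])

```text
clock: 7.58
tcp_pos: [0.6081, -0.0545, 0.068]
orientation: [2.179, 2.261, 0.003]
contact_force: [-0.5, 0.2, -2.4]
grip_width: 0.0476
gripper_force: 42.4
```

Continuing down gently until contact.

Request:
apply_moves(rows=[[0,0,0.008,0,0,0],[0,0,0.016,0,0,0],[0,0,0.016,0,0,0]])

```text
clock: 7.95
tcp_pos: [0.6081, -0.0544, 0.0643]
orientation: [2.179, 2.261, 0.002]
contact_force: [-1.9, 0.8, 5.1]
grip_width: 0.0477
gripper_force: 43.1
```

Request:
apply_moves(rows=[[0,0,0.004,0,0,0],[0,0,0.008,0,0,0],[0,0,0.008,0,0,0]])

```text
clock: 8.32
tcp_pos: [0.6082, -0.0544, 0.0642]
orientation: [2.178, 2.26, 0.001]
contact_force: [-5.6, -0.4, 21.1]
grip_width: 0.0478
gripper_force: 44.6
```

Request:
apply_moves(rows=[[0,0,-0.008,0,0,0],[0,0,-0.008,0,0,0]])

```text
clock: 8.57
tcp_pos: [0.6082, -0.0544, 0.0643]
orientation: [2.179, 2.261, 0.003]
contact_force: [-1.5, 0.2, 7.1]
grip_width: 0.0476
gripper_force: 43.3
```

Request:
apply_moves(rows=[[0,0,0,0,0,0],[0,0,0,0,0,0],[0,0,0,0,0,0]], claw=0.72)

```text
clock: 8.95
tcp_pos: [0.6077, -0.0545, 0.0632]
orientation: [2.179, 2.262, 0.002]
contact_force: [0.3, 0.2, 1.4]
grip_width: 0.0615
gripper_force: 0.0
```

Request:
apply_moves(rows=[[0,0,-0.1,0,0,0],[0,0,-0.25,0,0,0],[0,0,-0.4,0,0,0],[0,0,-0.5,0,0,0]])

```text
clock: 9.45
tcp_pos: [0.6082, -0.0544, 0.1904]
orientation: [2.178, 2.261, 0.004]
contact_force: [0.1, 0.1, -0.3]
grip_width: 0.061
gripper_force: 0.0
```

```bash
python3 - <<'E'
from h import *
o=r.get_obs();print(o["clock"],o["tcp_pos"],o["contact_force"])
k=knob(.5144,-.05);print("knob",k)
t=np.array([k[0],k[1],.17]);print(go(t,.0375-.5144))
fs={n:r.grab_frame(n) for n in("scene","top")}
for t_ in("bottle_amber","latch_knob"):
  for n,f in fs.items(): print(t_,n,[(np.round(x["point"],1),round(x["conf"],2),np.round(atz(f,x["point"],.012 if t_[0]=="b" else .083),3)) for x in r.landmark_of(f,t_)[:4]])
print("expected bottle px",[proj(f,cw((-10,-34.5,12))) for f in fs.values()])
ims=[cv2.resize(f["pixels"][y:y+125,x:x+165,::-1],None,fx=2.4,fy=2.4,interpolation=cv2.INTER_CUBIC) for f,x,y in((fs["scene"],210,170),(fs["top"],210,150))]
cv2.imwrite("pics/c4.png",np.hstack(ims))
E
```

```text
9.45 [ 0.60820349 -0.05439611  0.19036943] [ 0.08576574  0.05271395 -0.26261465]
knob [ 0.48031949 -0.12064676  0.08296292]
[-0.2458 -0.5213  0.0796  0.0022 -0.0006  0.3273]
bottle_amber scene [(array([350.4, 163.7]), 0.94, array([ 0.601, -0.437,  0.012])), (array([392.5, 239.8]), 0.66, array([ 0.36 , -0.2  ,  0.012])), (array([254.6, 362.1]), 0.63, array([0.47 , 0.276, 0.012])), (array([280.5, 243.6]), 0.62, array([ 0.607, -0.048,  0.012]))]
bottle_amber top [(array([460.6, 251.8]), 0.93, array([ 0.519, -0.406,  0.012])), (array([481.2, 213.2]), 0.7, array([ 0.605, -0.455,  0.012]))]
latch_knob scene [(array([339.8, 222. ]), 0.62, array([ 0.478, -0.126,  0.083]))]
latch_knob top []
expected bottle px [array([281.41113288, 241.5336742 ]), array([298.59545951, 209.85496947])]
```

View pics/c4.png

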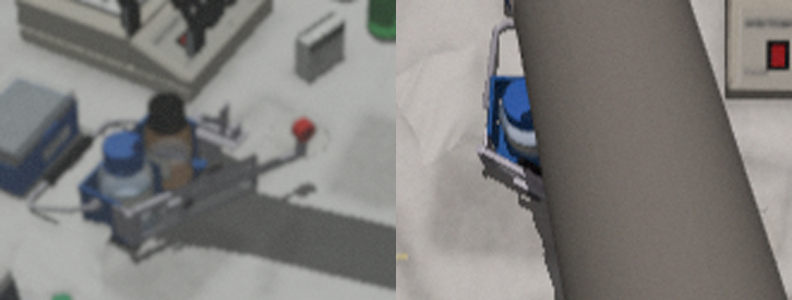

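The brown bottle stands upright in the right bay (scene crop 170,140). I'll refine the knob position from its red blob in the saved first pictures.

```bash
python3 - <<'E'
from h import *
f={n:r.grab_frame(n) for n in("scene","top")}
P={}
for n,box in(("scene",(325,210,350,240)),("top",(310,245,345,280))):
    I=cv2.imread(f"pics/{n}0.png").astype(int);x0,y0,x1,y1=box;S=I[y0:y1,x0:x1]
    m=(S[...,2]>S[...,1]*1.6)&(S[...,2]>S[...,0]*1.6)&(S[...,2]>60)
    ys,xs=np.nonzero(m);P[n]=(xs.mean()+x0,ys.mean()+y0);print(n,P[n],m.sum(),xs.min()+x0,xs.max()+x0,ys.min()+y0,ys.max()+y0)
k,e=tri(f["scene"],P["scene"],f["top"],P["top"]);print("knob",k,e)
print([atz(f[n],P[n],.083) for n in f])
h=cw((-34,76,0));d=(k-h)[:2];print("len",np.linalg.norm(d),"gate", C[2]-np.pi/2-np.arctan2(d[1],d[0])-9/200)
for g in(.45,.48,.5):print(g,knob(g,-.05))
E
```

```text
scene (np.float64(335.3421052631579), np.float64(222.73684210526315)) 38 332 339 220 226
top (np.float64(327.5), np.float64(259.76666666666665)) 90 322 333 255 265
knob [ 0.4868167  -0.1183531   0.08267746] 0.0007289611096542733
[array([ 0.4862969 , -0.11811153,  0.083     ]), array([ 0.48711492, -0.11823439,  0.083     ])]
len 0.19645087110649617 gate 0.491191361420431
0.45 [ 0.49177827 -0.12674921  0.08296292]
0.48 [ 0.4863915  -0.12399831  0.08296292]
0.5 [ 0.48284721 -0.12207514  0.08296292]
```

The knob triangulates to (0.487,-0.118,0.083), with 0.7 mm ray error and the expected height. The gate is at about 0.485 rad.

```bash
python3 - <<'E'
from h import *
t=[.4855,-.121,.17];print(go(t,-.4475));print(units(np.array(t),pose(-.4475),[.4855,-.121,.064],pose(-.4475)))
E
```

```text
[-2.477e-01 -4.947e-01  6.860e-02 -5.000e-04 -2.000e-04  3.086e-01]
[0.    0.    0.424 0.    0.    0.   ]
```

Request:
apply_moves(rows=[[-0.06,-0.12,0,0,0,0.1],[-0.15,-0.3,0.03,0,0,0.2],[-0.248,-0.495,0.069,0,0,0.309],[-0.248,-0.495,0.069,0,0,0.309],[-0.248,-0.495,0.069,0,0,0.309]], claw=0.6)

```text
clock: 10.48
tcp_pos: [0.4867, -0.1208, 0.171]
orientation: [2.658, 1.673, 0.003]
contact_force: [-0.4, 0.4, 0.6]
grip_width: 0.0513
gripper_force: 0.0
```

```bash
python3 - <<'E'
from h import *
o=r.get_obs();print(o["clock"],o["tcp_pos"]);print(go([.4855,-.121,.064],-.4475))
f=r.grab_frame("scene")
I=f["pixels"][205:240,318:355].astype(int);m=(I[...,0]>I[...,1]*1.6)&(I[...,0]>I[...,2]*1.6)&(I[...,0]>60);ys,xs=np.nonzero(m);p=(xs.mean()+318,ys.mean()+205);print(p,atz(f,p,.083))
E
```

```text
10.475 [ 0.48666789 -0.12081373  0.17096927]
[-3.200e-03 -4.600e-03  4.279e-01  1.000e-03 -8.000e-04  1.000e-04]
(np.float64(335.64285714285717), np.float64(223.53571428571428)) [ 0.48430173 -0.11591873  0.083     ]
```

Request:
apply_moves(rows=[[-0.003,-0.005,0.14,0,0,0],[-0.003,-0.005,0.28,0,0,0],[-0.003,-0.005,0.38,0,0,0],[-0.003,-0.005,0.428,0,0,0],[-0.003,-0.005,0.428,0,0,0]])

```text
clock: 11.15
tcp_pos: [0.4854, -0.1205, 0.0637]
orientation: [-2.658, -1.674, -0.002]
contact_force: [-0.4, 0.9, 0.4]
grip_width: 0.0513
gripper_force: 0.0
```

Request:
apply_moves(rows=[[0,0,0,0,0,0],[0,0,0,0,0,0],[0,0,0,0,0,0],[0,0,0,0,0,0],[0,0,0,0,0,0]], claw=0, newtons=30)

```text
clock: 11.78
tcp_pos: [0.4862, -0.1215, 0.0649]
orientation: [2.658, 1.67, 0.005]
contact_force: [1.6, -1.3, 6.6]
grip_width: 0.0158
gripper_force: 30.1
```

Request:
apply_moves(rows=[[0,0,0,0,0,0],[0,0,0,0,0,0],[0,0,0,0,0,0]])

```text
clock: 12.15
tcp_pos: [0.4862, -0.1215, 0.0649]
orientation: [2.658, 1.67, 0.005]
contact_force: [1.5, -0.9, 6.4]
grip_width: 0.0154
gripper_force: 30.1
```

Knob gripped (15.4 mm, as it should be). I'll compute the lift and swing trajectories about the pivot and hinge.

```bash
cat >> h.py <<'E'
def M(g,b,Cx=C):
    T=lambda Rm,t:np.block([[Rm,np.array(t).reshape(3,1)],[np.zeros((1,3)),1]])
    Rz=lambda a:R.from_rotvec([0,0,a]).as_matrix(); Rx=lambda a:R.from_rotvec([a,0,0]).as_matrix()
    # free end along -y raised: rotate about +x by -b
    return T(Rz(Cx[2]),[Cx[0],Cx[1],0])@T(Rz(-g),[-.034,.076,0])@T(Rx(-b),[-.009,-.06,.058])
def traj(p0,R0,s0,ss):
    A=np.eye(4);A[:3,:3]=R0.as_matrix();A[:3,3]=p0
    for s in ss:
        B=M(*s)@np.linalg.inv(M(*s0))@A
        print(s,np.round(B[:3,3],4),units(p0,R0,B[:3,3],R.from_matrix(B[:3,:3])).round(3).tolist())
E
python3 - <<'E'
from h import *
o=r.get_obs();p0=o["tcp_pos"];R0=R.from_rotvec(o["orientation"])
print("lift");traj(p0,R0,(.487,-.05),[(.487,b) for b in(.0,.05,.1,.15,.2)])
A=np.eye(4);A[:3,:3]=R0.as_matrix();A[:3,3]=p0
B=M(.487,.2)@np.linalg.inv(M(.487,-.05))@A
print("swing");traj(B[:3,3],R.from_matrix(B[:3,:3]),(.487,.2),[(g,.2) for g in(.44,.38,.32,.26,.2)])
E
```

```text
lift
(0.487, 0.0) [ 0.4864 -0.121   0.0719] [0.002, 0.0, -0.028, 0.0, -0.032, -0.0]
(0.487, 0.05) [ 0.4868 -0.1202  0.0788] [0.006, 0.0, -0.056, 0.0, -0.064, -0.0]
(0.487, 0.1) [ 0.4873 -0.1191  0.0857] [0.01, 0.0, -0.083, 0.0, -0.096, -0.0]
(0.487, 0.15) [ 0.488  -0.1177  0.0925] [0.017, 0.0, -0.11, 0.0, -0.127, -0.0]
(0.487, 0.2) [ 0.4888 -0.116   0.0992] [0.024, 0.0, -0.137, 0.0, -0.159, -0.001]
swing
(0.44, 0.2) [ 0.4969 -0.1202  0.0992] [-0.001, 0.036, 0.0, -0.007, 0.0, -0.029]
(0.38, 0.2) [ 0.5075 -0.1249  0.0992] [0.001, 0.083, 0.0, -0.017, 0.0, -0.066]
(0.32, 0.2) [ 0.5184 -0.129   0.0992] [0.005, 0.129, -0.001, -0.026, 0.0, -0.103]
(0.26, 0.2) [ 0.5295 -0.1324  0.0992] [0.011, 0.175, -0.002, -0.036, 0.0, -0.14]
(0.2, 0.2) [ 0.5407 -0.1351  0.0992] [0.021, 0.22, -0.004, -0.045, 0.001, -0.177]
```

Request:
apply_moves(rows=[[0.002,0,-0.028,0,-0.032,0],[0.006,0,-0.056,0,-0.064,0],[0.01,0,-0.083,0,-0.096,0],[0.017,0,-0.11,0,-0.127,0],[0.024,0,-0.137,0,-0.159,0]])

```text
clock: 12.78
tcp_pos: [0.4878, -0.1162, 0.0987]
orientation: [2.532, 1.59, -0.317]
contact_force: [1.8, -0.7, -0.9]
grip_width: 0.0156
gripper_force: 32.4
```

Request:
apply_moves(rows=[[0,0,0,0,0,0]])

```text
clock: 12.9
tcp_pos: [0.4878, -0.1162, 0.0987]
orientation: [2.532, 1.591, -0.317]
contact_force: [1.9, -3.1, 1.0]
grip_width: 0.0156
gripper_force: 33.1
```

Request:
apply_moves(rows=[[-0.001,0.036,0,-0.007,0,-0.029],[0.001,0.083,0,-0.017,0,-0.066],[0.005,0.129,-0.001,-0.026,0,-0.103],[0.011,0.175,-0.002,-0.036,0,-0.14],[0.021,0.22,-0.004,-0.045,0.001,-0.177]])

```text
clock: 13.52
tcp_pos: [0.5393, -0.1374, 0.0983]
orientation: [2.261, 1.92, -0.282]
contact_force: [0.9, -6.1, 2.8]
grip_width: 0.0156
gripper_force: 35.2
```

Request:
apply_moves(rows=[[0,0,0,0,0,0]])

```text
clock: 13.65
tcp_pos: [0.5396, -0.1375, 0.0983]
orientation: [2.262, 1.918, -0.281]
contact_force: [0.8, -5.5, 3.4]
grip_width: 0.0159
gripper_force: 33.8
```

```bash
python3 - <<'E'
from h import *
o=r.get_obs();p0=o["tcp_pos"];R0=R.from_rotvec(o["orientation"]);print(p0,R0.as_matrix()[:,1],o["contact_force"],o["moment"])
traj(p0,R0,(.2,.2),[(g,.2) for g in(.18,.16,.14,.12,.1,.09,.08,.07,.06)])
f=r.grab_frame("scene")
cv2.imwrite("pics/d5.png",cv2.resize(f["pixels"][160:290,210:390,::-1],None,fx=4,fy=4,interpolation=cv2.INTER_CUBIC))
E
```

```text
[ 0.53958052 -0.13751015  0.09832113] [ 0.98656719 -0.16333932  0.00233454] [ 0.8178684  -5.48724899  3.41642836] [-0.85121384 -0.31347559 -0.45665607]
(0.18, 0.2) [ 0.5434 -0.1383  0.0983] [-0.001, 0.016, 0.0, -0.003, 0.0, -0.012]
(0.16, 0.2) [ 0.5473 -0.139   0.0983] [-0.001, 0.031, 0.0, -0.006, 0.0, -0.025]
(0.14, 0.2) [ 0.5511 -0.1396  0.0983] [-0.001, 0.047, 0.0, -0.009, 0.0, -0.037]
(0.12, 0.2) [ 0.555  -0.1402  0.0983] [-0.0, 0.063, 0.0, -0.013, 0.0, -0.049]
(0.1, 0.2) [ 0.5589 -0.1407  0.0983] [0.0, 0.078, 0.0, -0.016, 0.0, -0.062]
(0.09, 0.2) [ 0.5609 -0.1409  0.0983] [0.001, 0.086, 0.0, -0.017, 0.0, -0.068]
(0.08, 0.2) [ 0.5628 -0.1411  0.0983] [0.001, 0.094, -0.0, -0.019, 0.0, -0.074]
(0.07, 0.2) [ 0.5648 -0.1412  0.0983] [0.002, 0.102, -0.0, -0.02, 0.0, -0.08]
(0.06, 0.2) [ 0.5667 -0.1414  0.0983] [0.002, 0.11, -0.0, -0.022, 0.0, -0.086]
```

View pics/d5.png

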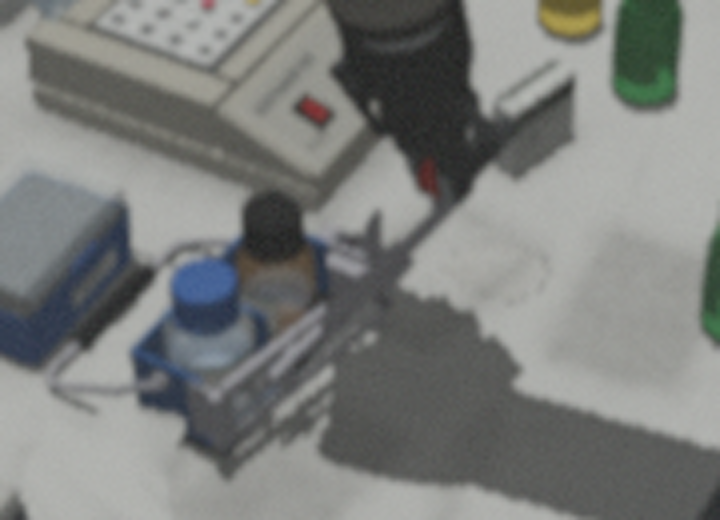

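The picture shows the knob held between the fingers (crop 430,178), the bar raised and both bottles standing. Swinging on, with a 1 mm outward correction for the -5 N y force.

Request:
apply_moves(rows=[[-0.004,0.016,0,-0.003,0,-0.012],[-0.005,0.031,0,-0.006,0,-0.025],[-0.005,0.047,0,-0.009,0,-0.037],[-0.005,0.063,0,-0.013,0,-0.049],[-0.005,0.063,0,-0.013,0,-0.049]])

```text
clock: 14.32
tcp_pos: [0.5549, -0.1406, 0.0987]
orientation: [2.178, 2.003, -0.27]
contact_force: [1.3, -6.3, 3.4]
grip_width: 0.016
gripper_force: 34.8
```

Request:
apply_moves(rows=[[0,0.008,0,-0.001,0,-0.006],[0,0.015,0,-0.003,0,-0.012],[0,0.015,0,-0.003,0,-0.012]])

```text
clock: 14.7
tcp_pos: [0.5585, -0.1411, 0.0987]
orientation: [2.157, 2.022, -0.268]
contact_force: [2.5, -6.6, 2.7]
grip_width: 0.0159
gripper_force: 35.1
```

Request:
apply_moves(rows=[[0,0.006,0,-0.001,0,-0.005],[0,0.012,0,-0.003,0,-0.009],[0,0.018,0,-0.004,0,-0.014],[0,0.023,0,-0.005,0,-0.018],[0,0.023,0,-0.005,0,-0.018]])

```text
clock: 15.32
tcp_pos: [0.5642, -0.1419, 0.0988]
orientation: [2.125, 2.051, -0.264]
contact_force: [1.6, -7.9, 2.3]
grip_width: 0.0158
gripper_force: 35.1
```

Request:
apply_moves(rows=[[0,0.003,0,-0.001,0,-0.002],[0,0.006,0,-0.001,0,-0.005],[0,0.006,0,-0.001,0,-0.005]])

```text
clock: 15.7
tcp_pos: [0.5657, -0.142, 0.0989]
orientation: [2.117, 2.059, -0.263]
contact_force: [1.9, -7.9, 3.7]
grip_width: 0.0156
gripper_force: 35.3
```

Request:
apply_moves(rows=[[0,0.004,0,-0.001,0,-0.003],[0,0.008,0,-0.002,0,-0.006],[0,0.008,0,-0.002,0,-0.006]])

```text
clock: 16.08
tcp_pos: [0.5676, -0.1422, 0.0989]
orientation: [2.106, 2.069, -0.262]
contact_force: [1.6, -7.9, 4.2]
grip_width: 0.0158
gripper_force: 35.3
```

Request:
apply_moves(rows=[[0,0.004,0,-0.001,0,-0.003],[0,0.008,0,-0.002,0,-0.006],[0,0.008,0,-0.002,0,-0.006]])

```text
clock: 16.45
tcp_pos: [0.5687, -0.1425, 0.0987]
orientation: [2.096, 2.078, -0.262]
contact_force: [-1.1, -7.4, 4.5]
grip_width: 0.0157
gripper_force: 37.1
```

Request:
apply_moves(rows=[[0,0.002,0,-0.0005,0,-0.0015],[0,0.004,0,-0.001,0,-0.003],[0,0.004,0,-0.001,0,-0.003]])

```text
clock: 16.82
tcp_pos: [0.5688, -0.1425, 0.0986]
orientation: [2.092, 2.083, -0.263]
contact_force: [-3.7, -7.5, 7.0]
grip_width: 0.0154
gripper_force: 38.9
```

Contact at TCP x≈0.5688, about gate 0.05 rad. I'll check whether it is the stop or the lip.

```bash
python3 - <<'E'
from h import *
o=r.get_obs();y=R.from_rotvec(o["orientation"]).as_matrix()[:,1];print("gate by yaw",C[2]-np.arctan2(y[1],y[0]))
f=r.grab_frame("scene");x0,y0,w,h=255,190,100,75;k=4
I=cv2.resize(f["pixels"][y0:y0+h,x0:x0+w,::-1],None,fx=k,fy=k,interpolation=cv2.INTER_CUBIC);J=I.copy()
P=lambda X:tuple(int(v) for v in (proj(f,X)-[x0-.5,y0-.5])*k)
g=.05
for b,c in((.2,(0,255,255)),(.1,(255,255,0))):
    m=M(g,b);q=[P((m@[0.00,-yy,.006,1])[:3]) for yy in(0,.14)];cv2.line(J,*q,c,1)
for x,z in((-11.5-43+43-0,0),): pass
for dx,c in((0,(0,255,0)),(-8,(0,0,255))):
    for xa,z in((-4.5-6,64),(-4.5,64),(4.5,84),(9.5,84)):
        cv2.line(J,P(cw((-43+dx+xa,-80,z))),P(cw((-43+dx+xa,-95,z))),c,1)
cv2.imwrite("pics/e6.png",np.hstack([I,J]))
E
```

```text
gate by yaw 0.04172270313109898
```

View pics/e6.png

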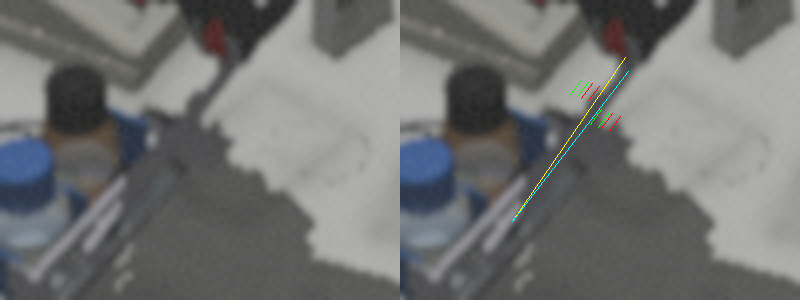

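Shadow hides the notch, but the knob height agrees with b≈0.2. I'll tell by feel: back off about 1.8 mm, then lower gently.

Request:
apply_moves(rows=[[0,-0.007,0,0.001,0,0.005],[0,-0.0135,0,0.002,0,0.01],[0,-0.0135,0,0.002,0,0.01]])

```text
clock: 17.25
tcp_pos: [0.5671, -0.1422, 0.0989]
orientation: [2.107, 2.066, -0.26]
contact_force: [1.4, -7.2, 3.7]
grip_width: 0.0155
gripper_force: 36.0
```

```bash
python3 - <<'E'
from h import *
o=r.get_obs();p0=o["tcp_pos"];R0=R.from_rotvec(o["orientation"]);print(p0,o["contact_force"],o["moment"])
traj(p0,R0,(.055,.2),[(.055,b) for b in(.18,.16,.14,.13,.12,.11,.1,.08,.06,.04,.02,.0)])
E
```

```text
[ 0.56714967 -0.14222368  0.09888971] [ 1.41606411 -7.22075509  3.6530915 ] [-1.30239063 -0.14896451 -0.50912394]
(0.055, 0.18) [ 0.5671 -0.143   0.0961] [-0.0, -0.0, 0.011, 0.0, 0.013, 0.0]
(0.055, 0.16) [ 0.5671 -0.1437  0.0934] [-0.0, -0.0, 0.023, 0.0, 0.026, 0.0]
(0.055, 0.14) [ 0.5671 -0.1444  0.0906] [-0.0, -0.0, 0.034, 0.0, 0.038, 0.0]
(0.055, 0.13) [ 0.5671 -0.1447  0.0892] [-0.0, -0.0, 0.04, 0.0, 0.045, 0.0]
(0.055, 0.12) [ 0.5671 -0.1451  0.0878] [-0.0, -0.0, 0.046, 0.0, 0.051, 0.0]
(0.055, 0.11) [ 0.5671 -0.1453  0.0864] [0.0, -0.0, 0.051, 0.0, 0.057, 0.0]
(0.055, 0.1) [ 0.5671 -0.1456  0.085 ] [0.001, -0.0, 0.057, 0.0, 0.064, 0.0]
(0.055, 0.08) [ 0.5671 -0.1461  0.0822] [0.001, -0.0, 0.068, 0.0, 0.076, 0.0]
(0.055, 0.06) [ 0.5671 -0.1466  0.0794] [0.002, -0.0, 0.08, 0.0, 0.089, 0.0]
(0.055, 0.04) [ 0.5671 -0.147   0.0766] [0.004, -0.0, 0.091, 0.0, 0.102, 0.0]
(0.055, 0.02) [ 0.5671 -0.1473  0.0738] [0.005, -0.0, 0.102, 0.0, 0.115, 0.001]
(0.055, 0.0) [ 0.5671 -0.1476  0.0709] [0.007, -0.001, 0.114, 0.0, 0.127, 0.001]
```

Request:
apply_moves(rows=[[0,0,0.011,0,0.013,0],[0,0,0.023,0,0.026,0],[0,0,0.034,0,0.038,0],[0,0,0.034,0,0.038,0]])

```text
clock: 17.75
tcp_pos: [0.5671, -0.1445, 0.0903]
orientation: [2.141, 2.099, -0.199]
contact_force: [1.5, -7.3, 3.0]
grip_width: 0.0157
gripper_force: 35.4
```

Request:
apply_moves(rows=[[0,0,0.006,0,0.006,0],[0,0,0.011,0,0.012,0],[0,0,0.011,0,0.012,0]])

```text
clock: 18.12
tcp_pos: [0.5672, -0.145, 0.0878]
orientation: [2.151, 2.109, -0.179]
contact_force: [1.8, -8.0, 3.5]
grip_width: 0.0157
gripper_force: 35.3
```

Request:
apply_moves(rows=[[0,0,0.003,0,0.003,0],[0,0,0.006,0,0.006,0],[0,0,0.006,0,0.006,0]])

```text
clock: 18.5
tcp_pos: [0.5672, -0.1454, 0.0863]
orientation: [2.155, 2.114, -0.17]
contact_force: [1.5, -8.5, 3.7]
grip_width: 0.0155
gripper_force: 35.2
```

Request:
apply_moves(rows=[[0,0,0.003,0,0.003,0],[0,0,0.006,0,0.006,0],[0,0,0.006,0,0.006,0]])

```text
clock: 18.88
tcp_pos: [0.5673, -0.1456, 0.0848]
orientation: [2.161, 2.119, -0.16]
contact_force: [1.9, -8.4, 3.2]
grip_width: 0.0154
gripper_force: 35.0
```

Request:
apply_moves(rows=[[0,0,0.004,0,0.004,0],[0,0,0.008,0,0.008,0],[0.001,0,0.011,0,0.012,0],[0.001,0,0.011,0,0.012,0]])

```text
clock: 19.38
tcp_pos: [0.5673, -0.1462, 0.0821]
orientation: [2.171, 2.128, -0.14]
contact_force: [1.3, -9.2, 1.7]
grip_width: 0.0158
gripper_force: 34.8
```

b≈0.08, which is below the lip top with no contact. Probing backwards for the lip.

Request:
apply_moves(rows=[[0,-0.005,0,0,0,0.002],[0,-0.01,0,0,0,0.004],[0,-0.01,0,0,0,0.004]])

```text
clock: 19.75
tcp_pos: [0.5652, -0.1459, 0.0823]
orientation: [2.177, 2.121, -0.139]
contact_force: [2.1, -9.4, 2.6]
grip_width: 0.0157
gripper_force: 36.8
```

Request:
apply_moves(rows=[[0,-0.003,0,0,0,0.002],[0,-0.006,0,0,0,0.003],[0,-0.006,0,0,0,0.003]])

```text
clock: 20.12
tcp_pos: [0.565, -0.1457, 0.0825]
orientation: [2.18, 2.115, -0.135]
contact_force: [5.1, -9.1, 0.5]
grip_width: 0.0156
gripper_force: 35.8
```

The fore-aft play is 3.6 mm at the knob, i.e. 3 mm at the bar. That matches the notch clearance, so the bar is between lip and stop. Re-centring and lowering on.

Request:
apply_moves(rows=[[0,0.007,0,0,0,-0.003],[0,0.014,0,0,0,-0.007],[0,0.014,0,0,0,-0.007]])

```text
clock: 20.5
tcp_pos: [0.567, -0.1461, 0.0822]
orientation: [2.17, 2.128, -0.14]
contact_force: [1.7, -9.3, 2.7]
grip_width: 0.0154
gripper_force: 35.4
```

Request:
apply_moves(rows=[[0.001,0,0.006,0,0.006,0],[0.001,0,0.012,0,0.013,0],[0.002,0,0.018,0,0.02,0],[0.003,0,0.023,0,0.026,0],[0.003,0,0.023,0,0.026,0]])

```text
clock: 21.12
tcp_pos: [0.5668, -0.147, 0.0763]
orientation: [2.193, 2.148, -0.097]
contact_force: [1.3, -10.7, 3.7]
grip_width: 0.0158
gripper_force: 35.2
```

Request:
apply_moves(rows=[[0,0,0.006,0,0.006,0],[0.001,0,0.012,0,0.013,0],[0.001,0,0.012,0,0.013,0]])

```text
clock: 21.5
tcp_pos: [0.5669, -0.1473, 0.0733]
orientation: [2.203, 2.158, -0.075]
contact_force: [0.2, -11.3, 3.6]
grip_width: 0.0158
gripper_force: 35.1
```

Request:
apply_moves(rows=[[0.001,0,0.004,0,0.005,0],[0.001,0,0.006,0,0.007,0],[0.001,0,0.006,0,0.007,0]])

```text
clock: 21.88
tcp_pos: [0.567, -0.1473, 0.0724]
orientation: [2.208, 2.164, -0.064]
contact_force: [-0.9, -12.4, 7.4]
grip_width: 0.0156
gripper_force: 35.4
```

The bar is on the notch floor (z force rising). Releasing and withdrawing upward.

Request:
apply_moves(rows=[[0,0,0,0,0,0],[0,0,0,0,0,0],[0,0,0,0,0,0],[0,0,0,0,0,0]], claw=0.5)

```text
clock: 22.38
tcp_pos: [0.5669, -0.1418, 0.0713]
orientation: [2.206, 2.172, -0.06]
contact_force: [0.1, -0.1, -0.4]
grip_width: 0.0429
gripper_force: 0.0
```

Request:
apply_moves(rows=[[0,0,-0.06,0,0,0],[0,0,-0.16,0,0,0],[0,0,-0.32,0,0,0],[0,0,-0.5,0,0,0],[0,0,-0.6,0,0,0]])

```text
clock: 23.0
tcp_pos: [0.5674, -0.133, 0.225]
orientation: [2.204, 2.169, -0.056]
contact_force: [0.7, -0.4, 0.7]
grip_width: 0.0427
gripper_force: 0.0
```

```bash
python3 - <<'E'
from h import *
o=r.get_obs();print(o["clock"],o["tcp_pos"],o["contact_force"])
f=r.grab_frame("scene")
I=f["pixels"][200:250,290:350].astype(int);m=(I[...,0]>I[...,1]*1.6)&(I[...,0]>I[...,2]*1.6)&(I[...,0]>55);ys,xs=np.nonzero(m);p=(xs.mean()+290,ys.mean()+200);print(p,m.sum(),atz(f,p,.09),atz(f,p,.083))
print("expect level", [proj(f,knob(g,0)) for g in(.05,.03)],"hang",proj(f,knob(.05,-.05)))
cv2.imwrite("pics/g7.png",cv2.resize(f["pixels"][160:290,210:390,::-1],None,fx=4,fy=4,interpolation=cv2.INTER_CUBIC))
E
```

```text
23.0 [ 0.56740409 -0.13304515  0.22497907] [ 0.73080538 -0.35880725  0.69239351]
(np.float64(312.15384615384613), np.float64(204.80769230769232)) 26 [ 0.56578957 -0.14177662  0.09      ] [ 0.56973132 -0.14862694  0.083     ]
expect level [array([311.72174313, 203.47943002]), array([310.39952723, 202.93538749])] hang [312.02702137 205.2172492 ]
```

View pics/g7.png

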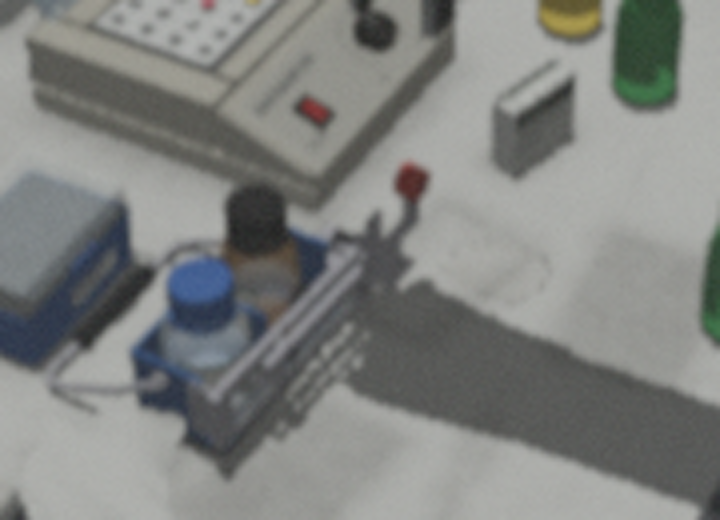

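The picture shows the gate shut and not springing open, with the bar across the keeper. The red knob is at crop (410,182), level height. Both bottles are upright in their bays and the gripper is clear. Handing in.

```bash
python3 -c "
from bench import r
print(r.hand_in())"
```

```text
the job is handed in; nothing more can be done
None
```

The brown bottle stands upright in the empty bay, the gate is shut with its bar dropped into the keeper's notch (judged by feel and the last picture), and I handed the job in at about 23 s; the hand-in returned no verdict.

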